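# Change the board on the tilted inspection stand

### The job

Change the circuit board on the tilted inspection stand: slide the stand's jaw up the slope to free the inspected board, and lay that board level across the two rods of the wire rack, squarely and in line with the board already there but clear of it. Then take the waiting board from the pile of wipes, lay it lengthwise on the stand's two sloping rails between the side cheeks, and slide the jaw down until its nib hooks over the board and the board is held snugly against the bottom lip. Set the boards down rather than dropping them, and leave the board already on the rack and the two bottles where they stand.

Things in the scene. Friction and masses are not known exactly. Their poses are not given: they have to be found in the camera images.
- deck: sloping bed of the inspection stand (fixed): two aluminium rails, each 6 mm wide, centres 34 mm apart, rising away from the robot at 0.45 rad. Rail tops are this frame's plane z = 0 (66 mm over the bench at the origin); x up the slope, z the bed's normal. Origin = seat: where the underside centre of a board lies when it touches the lip. Rails end at x = 120 mm; beside them it is open for fingers
- lip (a point): middle of the bottom lip's face, at x = -46 mm, z = 0 in the frame of deck (same axes). The lip stands 6 mm above the rails; at each end a cheek runs 12 mm up the slope from it, also 6 mm high, inner faces at y = -28 and +28 mm (4 mm of play beside a board). Below, the stand's base plate, 170 x 84 mm, is 11 mm high
- jaw (a joint): slide of the stand's jaw, m: 0 = its face is 92 mm from the lip, touching a board that lies against the lip; grows up the slope to 0.054; lower stop -0.006; stays where left (friction 3 N). The jaw is a 56 x 14 x 11 mm block across the rails; its nib reaches 6 mm over the board's upper short edge, 7.5 mm above the rails, so boards come off or on only with the jaw 10 mm or more up
- jaw_grip (a point): point on the black grip fin on top of the jaw: the fin is 10 mm wide (deck's y), 16 mm long (along the slope) and 26 mm tall, from 11 to 37 mm above the rail plane; this point is 28 mm above that plane, on the centre line, at x = 53 mm + joint value in the frame of deck (same axes). Pinch it across y with the fingers pointing along deck's -z
- board_done: inspected grey carrier board with two small gilt modules on top, 92 x 49 x 5 mm (with its parts 12 mm high), 60 g, that starts on the stand, its short edges against lip and jaw. Origin: centre of its underside; x along its length, z up out of its top. Grip it by the middle of its two long edges (49 mm across, y)
- board_new: waiting board of the same kind (92 x 49 x 5 mm, 60 g), lying flat on the pile of wipes. Origin: centre of its underside; x along its length, z up
- board_racked: third board of the same kind, already lying across the rods of the wire rack: it must stay. Origin: centre of its underside; x along its length (across the rods), z up
- rack: wire rack (fixed): two level steel rods, 6 mm thick, 64 mm apart, tops 55 mm above the bench, over a 236 x 80 mm base plate 8 mm high. Origin on the bench under its centre; x along the rods, y across. Rods run from x = -118 to +118 mm, their ends turned up 12 mm as stops. A board lies across both rods: its length along the rack's y, its middle midway between the rods
- wipe_stack: white pile of clean-room wipes (fixed, firm), 98 x 114 mm, top 46 mm above the bench. Origin: centre of its underside
- flux_bottle: small white bottle with a red spout, 25 mm wide, 100 mm tall, standing to the right of stand and rack as the robot sees them: bystander. Origin: centre of its underside
- dropper: white bottle with a blue cap, 40 mm wide, 105 mm tall, standing on the robot's right: bystander. Origin: centre of its underside
Things that resemble listed ones, but are neither listed nor needed, are in the scene too. What is shaped like the board_done but orange is not meant.

How it is judged:
By the outcome, as a careful person would: the job done as asked, in the order asked, and still so for the second after the job is handed in, with the robot touching nothing.
It also fails if it takes over 72 s, if anything falls off the work surface, if the arm or the gripper's body presses on something with over 40 N, if the wrist force passes 120 N, or if a joint passes its speed limit or range.

### The arm

A 7-joint arm with a two-finger parallel gripper is mounted at the origin on the work surface; the furniture and walls round the work are solid. World frame = base frame: x ahead of the robot, y to its left, z up, the work surface at z = 0. Lengths are in m, angles in rad, forces in N, time in s.
With the tool pointing down it reaches from about 0.4 to 0.85 m from the base axis. Payload 10.4 kg.
Tool frame: the origin (TCP) lies between the finger pads; the fingertips stand 19 mm ahead of it and the grasp point (between the pads) is the TCP (manip.tips_ahead is the distance from the TCP to the fingertips, in m); z points along the fingers, y is the line along which they close (so a half turn about z gives the same grasp; the last joint's range is limited). The gripper opens to 85 mm and grips with 20 to 120 N. Pads are 22 mm wide; open, the fingers measure 114 mm over their backs; the gripper's body (76 mm by 85 mm) begins 54 mm behind the grasp point. The pads swing forward as they close: fully open they stand 13 mm farther back than shut.
Start: joints at [-1.32, 0.332, -0.065, 1.46, 0.022, 1.35, -0.088], TCP at [0.169, 0.602, 0.25] pointing down, gripper open.
Joint ranges: [-2.6, 2.6], [-0.5, 2.12], [-1.47, 1.34], [0.16, 2.42], [-1.27, 4.41], [0.06, 2.06], [-2.6, 2.6]. Speed limits (rad/s): [2.22, 2.22, 2.79, 2.79, 3.14, 3.14, 3.14].

### API

Orientations are given as a unit quaternion [x, y, z, w].
In Python, from workcell import manip, viewer gives the robot as it stands.
- The arm moves only by the tool arm_command, never from a script. Its argument "series" is text: rows parted by semicolons, each of 5 numbers parted by spaces: the closure, from 0 (fully open) to 1 (shut), then the shift along the tool's x, y, z normalised to -1 to 1, where 1 is 0.4 m, then the turn about the tool's z normalised to -1 to 1, where 1 is 180 degrees. In form: jaw tx ty tz spin; .... A call has exactly 10 rows; each row shifts and turns the commanded pose from where the row before left it, along the tool's axes as they then stand; what a row does not reach is not made up. A row lasts 1/8 s, in which the tool goes at most 62.5 mm and 10.7 degrees, less where a joint would pass 70% of its speed; a pose out of reach is approached as far as the arm can. A call with a number of a shift or a turn outside -1 to 1 is refused whole. A call with a gripper value outside its range is refused whole. The fingers move at their own pace and stop on an object; "newtons" is the grip in N (left out, the last holds). Time passes only in rows, so rows that do not move let the fingers close, or fill a call up. It gives the time, the measured TCP pose, the force, the opening and the grip force at its end, in the units of the state.
- manip.get_obs(): the state, without advancing time (a new reading comes with each control period).
- viewer.camera(name): name is "scene" or "top" or "wrist"; returns a dict with "pixels" (420x560x3 uint8, red, green, blue), "intrinsics" (3x3 intrinsics, pixels), "D" ([k1, k2, p1, p2, k3] as OpenCV has them; the pictures are not rectified), "extrinsics" (4x4, takes a point from world to camera coordinates). Camera axes: x right, y up, looking along -z (the intrinsics and any distortion apply to the point x, -y, -z); pixel columns grow to the right and rows downward; lengths in m; the calibration is good to about 2 mm. A picture is of the moment at which its call begins. There is no depth.
- manip.hand_in(): hands the job in; it is judged then, once.
The state is a dict: "clock": time; "joint_pos": joint angles; "joint_velocities": joint speeds; "tau": joint torques, N m; "position": TCP position; "ee_rot": TCP orientation; "ft_force": force on the tool from outside, world axes, zero at the start; "torque": the same for the moment, N m; "grip_width": opening from 0.0 (shut) to 1.0 (fully open); "grasp_force": force on a finger pad.
Only numpy, scipy, OpenCV 4.12 (cv2) and the standard library are available. Lean on these libraries where they do the work, as an engineer would, in place of code of your own. Each camera call takes 0.05 s, during which the arm holds its last target. There are 200 camera calls.

## Working session

There is one attempt and no reset: what is moved stays moved. The work goes in short steps, Python scripts to look and compute and a tool call to move; the robot and the scene stay as the last step left them, time stands still between calls to the robot, and variables do not carry over. Pictures are saved under pics/ and viewed, at most 10 in all, crops included, and the job is handed in when it is done.

Besides the shell and the picture viewer there is one more tool, called after "Emit:" by a JSON object that holds its "fn" and its "kwargs". arm_command: Moves the arm, as the interface text tells. Scaled input: -1 to 1 covers 0.4 m each way for a shift and 180 degrees each way for a turn. Its arguments: {"type":"object","properties":{"series":{"type":"string"},"newtons":{"type":"number"}},"required":["series"]}

```bash
ls; mkdir -p pics
python3 - <<'E'
from workcell import manip, viewer
import cv2,numpy as np
o=manip.get_obs(); print({k:np.round(v,3) for k,v in o.items()}, manip.tips_ahead)
for n in("scene","top"):
    c=viewer.camera(n); np.savez(f"{n}0.npz",**c); cv2.imwrite(f"pics/{n}0.png",cv2.cvtColor(c["pixels"],cv2.COLOR_RGB2BGR))
    print(n,c["intrinsics"].round(1).tolist(),np.round(c["D"],4),c["extrinsics"].round(3).tolist())
E
```

```text
pics
{'clock': np.float64(0.0), 'joint_pos': array([-1.32 ,  0.333, -0.065,  1.461,  0.022,  1.35 , -0.089]), 'joint_velocities': array([ 0.001,  0.   ,  0.   ,  0.001,  0.001,  0.   , -0.   ]), 'tau': array([ 0.0000e+00, -6.2547e+01,  4.9000e-02, -3.9159e+01,  1.6000e-02,
        1.0000e-02,  0.0000e+00]), 'position': array([0.169, 0.601, 0.25 ]), 'ee_rot': array([ 0.136,  0.991, -0.001, -0.   ]), 'ft_force': array([-0.167,  0.476,  0.587]), 'torque': array([ 0.046,  0.02 , -0.018]), 'grasp_force': np.float64(0.0), 'grip_width': np.float64(0.999)} 0.019
scene [[432.8, 0.0, 281.2], [0.0, 432.8, 204.3], [0.0, 0.0, 1.0]] [0.0376 0.     0.     0.     0.    ] [[0.715, -0.699, -0.026, -0.265], [0.289, 0.262, 0.921, -0.206], [-0.637, -0.666, 0.389, -1.075], [0.0, 0.0, 0.0, 1.0]]
top [[410.3, 0.0, 282.3], [0.0, 410.3, 210.6], [0.0, 0.0, 1.0]] [0.0139 0.     0.     0.     0.    ] [[0.008, -1.0, 0.022, -0.037], [0.983, 0.012, 0.184, -0.367], [-0.184, 0.02, 0.983, -1.129], [0.0, 0.0, 0.0, 1.0]]
```

View pics/top0.png

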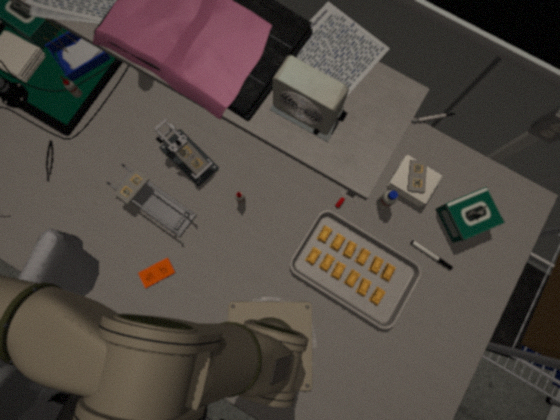

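View pics/scene0.png

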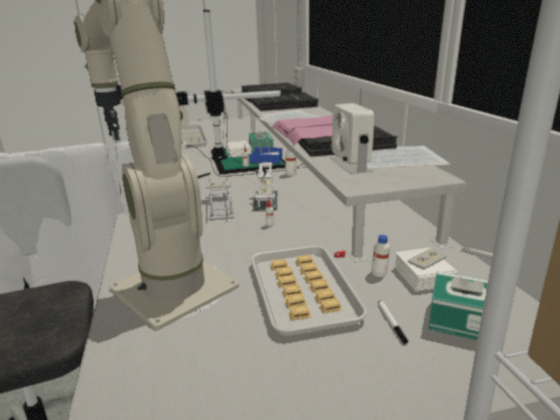

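The top view shows the stand near (185,155), the rack at (155,205) with the racked board at (131,186), and the wipes with the new board at (416,178). The dropper is at (390,197), the flux bottle at (240,200), and the orange decoy at (157,273). I'll enlarge the important parts.

```bash
cat > h.py <<'E'
import numpy as np,cv2
from scipy.spatial.transform import Rotation as R
def ray(c,uv):
    uv=np.atleast_2d(np.float64(uv))
    p=cv2.undistortPoints(uv[:,None],c["intrinsics"],np.float64(c["D"]))[:,0]
    d=np.c_[p[:,0],-p[:,1],-np.ones(len(p))]; E=c["extrinsics"]
    return -E[:3,:3].T@E[:3,3], d@E[:3,:3]
def onz(c,uv,z):
    o,d=ray(c,uv); return o+d*((z-o[2])/d[:,2])[:,None]
def onplane(c,uv,p,n):
    o,d=ray(c,uv); return o+d*(((p-o)@n)/(d@n))[:,None]
def proj(c,P):
    E=c["extrinsics"]; q=np.atleast_2d(P)@E[:3,:3].T+E[:3,3]; q=q*[1,-1,-1]
    return cv2.projectPoints(q[:,None],np.zeros(3),np.zeros(3),c["intrinsics"],np.float64(c["D"]))[0][:,0]
def tri(c1,u1,c2,u2):
    o1,d1=ray(c1,u1);o2,d2=ray(c2,u2);out=[]
    for a,b in zip(d1,d2):
        a=a/np.linalg.norm(a);b=b/np.linalg.norm(b)
        s=np.linalg.lstsq(np.c_[a,-b],o2-o1,rcond=None)[0]
        p,q=o1+a*s[0],o2+b*s[1];out.append(np.r_[(p+q)/2,np.linalg.norm(p-q)])
    return np.array(out)
E
python3 - <<'E'
import cv2,numpy as np
from h import *
im=cv2.imread("pics/top0.png")
a=cv2.resize(im[112:247,98:223],None,fx=4.4,fy=4.4,interpolation=cv2.INTER_CUBIC)
cv2.imwrite("pics/a.png",a)
c=np.load("top0.npz")
for n,uv,z in [("rack",(155,205),.05),("stand",(187,153),.08),("racked",(131,186),.06),("pile",(417,178),.05),("dropper",(390,197),.1),("flux",(239,194),.1),("shelfcorner",(362,195),.15),("shelfleft",(230,122),.15)]: print(n,onz(c,uv,z).round(3))
E
```

```text
rack [[0.376 0.322 0.05 ]]
stand [[0.519 0.234 0.08 ]]
racked [[0.427 0.388 0.06 ]]
pile [[ 0.464 -0.417  0.05 ]]
dropper [[ 0.396 -0.322  0.1  ]]
flux [[0.399 0.085 0.1  ]]
shelfcorner [[ 0.389 -0.236  0.15 ]]
shelfleft [[0.583 0.11  0.15 ]]
```

View pics/a.png

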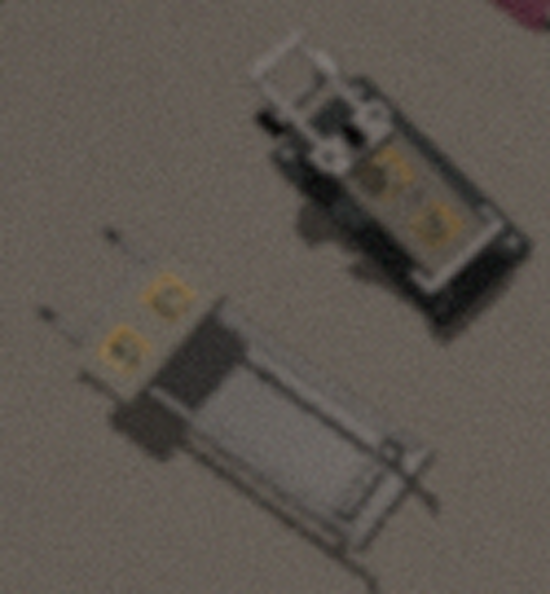

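```bash
cat >> h.py <<'E'
def plan(target,yaw_y,spinfirst=False):
    """needed shift in tool units (at present axes) and spin; yaw_y = wanted heading of tool y, deg (mod 180)"""
    from workcell import manip
    o=manip.get_obs(); M=R.from_quat(o["ee_rot"]).as_matrix()
    y0=np.degrees(np.arctan2(M[1,1],M[0,1])); s=-((yaw_y-y0+90)%180-90)
    Ms=M@R.from_euler("z",s,degrees=True).as_matrix()
    d=np.float64(target)-o["position"]
    print("t",o["clock"].round(2),"pos",o["position"].round(4),"yawy",y0.round(1),"q",o["joint_pos"].round(2),"tilt",np.degrees(np.arccos(-M[2,2])).round(2))
    print("dist",np.linalg.norm(d).round(4),"shift now",(M.T@d/.4).round(4),"shift after spin",(Ms.T@d/.4).round(4),"spin",round(s/180,4))
E
python3 - <<'E'
from h import *
plan([.40,.24,.40],135)
a,b=np.load("top0.npz"),np.load("scene0.npz")
# shelf near corner top
print(tri(a,[(363,195)],b,[(352,190)]).round(3))
E
```

```text
Traceback (most recent call last):
  File "h.py", line 29, in plan
    print("t",o["clock"].round(2),"pos",o["position"].round(4),"yawy",y0.round(1),"q",o["joint_pos"].round(2),"tilt",np.degrees(np.arccos(-M[2,2])).round(2))
              ^^^^^^^^^^^^^^^^
AttributeError: 'float' object has no attribute 'round'
```

```bash
sed -i 's/o\["clock"\].round(2)/round(float(o["clock"]),2)/' h.py
python3 - <<'E'
from h import *
plan([.40,.24,.40],135)
a,b=np.load("top0.npz"),np.load("scene0.npz")
print(tri(a,[(363,195)],b,[(352,190)]).round(3))
E
```

```text
t 0.1 pos [0.1689 0.6014 0.2496] yawy 74.3 q [-1.32  0.33 -0.06  1.46  0.02  1.35 -0.09] tilt 0.07
dist 0.4546 shift now [-0.8005 -0.7141 -0.3751] shift after spin [ 0.2308 -1.0477 -0.3751] spin -0.3372
[[ 0.384 -0.234  0.205  0.02 ]]
```

```bash
cat >> h.py <<'E'
def rows(target,yaw_y,n=10):
    plan(target,yaw_y)
    from workcell import manip
    o=manip.get_obs(); M=R.from_quat(o["ee_rot"]).as_matrix()
    y0=np.degrees(np.arctan2(M[1,1],M[0,1])); s=-((yaw_y-y0+90)%180-90)
    d=(np.float64(target)-o["position"])/n
    for i in range(n):
        print((M@R.from_euler("z",s*i/n,degrees=True).as_matrix()).T@d/.4, round(s/n/180,4))
E
python3 - <<'E'
from h import *
np.set_printoptions(precision=3,suppress=True)
rows([.40,.24,.40],135)
E
```

```text
t 0.1 pos [0.169 0.601 0.25 ] yawy 74.3 q [-1.32  0.33 -0.06  1.46  0.02  1.35 -0.09] tilt 0.07
dist 0.4546 shift now [-0.8   -0.714 -0.375] shift after spin [ 0.231 -1.048 -0.375] spin -0.3372
[-0.08  -0.071 -0.038] -0.0337
[-0.072 -0.079 -0.038] -0.0337
[-0.063 -0.087 -0.038] -0.0337
[-0.054 -0.093 -0.038] -0.0337
[-0.044 -0.098 -0.038] -0.0337
[-0.033 -0.102 -0.038] -0.0337
[-0.022 -0.105 -0.038] -0.0337
[-0.011 -0.107 -0.038] -0.0337
[ 0.001 -0.107 -0.038] -0.0337
[ 0.012 -0.107 -0.038] -0.0337
```

Emit:
{"fn": "arm_command", "kwargs": {"series": "0 -0.08 -0.071 -0.038 -0.034; 0 -0.072 -0.079 -0.038 -0.034; 0 -0.063 -0.087 -0.038 -0.034; 0 -0.054 -0.093 -0.038 -0.034; 0 -0.044 -0.098 -0.038 -0.034; 0 -0.033 -0.102 -0.038 -0.034; 0 -0.022 -0.105 -0.038 -0.034; 0 -0.011 -0.107 -0.038 -0.034; 0 0.001 -0.107 -0.038 -0.034; 0 0.012 -0.107 -0.038 -0.034"}}

```text
clock: 1.35
position: [0.4021, 0.2397, 0.4026]
ee_rot: [-0.388, 0.921, 0.0, -0.0]
ft_force: [0.3, -0.4, 0.1]
grip_width: 1.002
grasp_force: 0.0
```

Run:
```python
from h import *
from workcell import viewer
plan([.40,.24,.40],135)
for n in("wrist",):
    c=viewer.camera(n); np.savez(f"w1.npz",**c); cv2.imwrite("pics/w1.png",cv2.cvtColor(c["pixels"],cv2.COLOR_RGB2BGR))
    E=c["extrinsics"];print(-E[:3,:3].T@E[:3,3],-E[2,:3], proj(c,[[.519,.234,.08],[.376,.322,.05]]))
```

```text
t 1.35 pos [0.4021 0.2397 0.4026] yawy 135.7 q [-0.86 -0.07  0.21  1.59  0.01  1.61  1.72] tilt 0.02
dist 0.0033 shift now [0.003  0.0043 0.0065] shift after spin [0.0031 0.0043 0.0065] spin 0.004
[0.35300979 0.18906288 0.52602716] [ 0.19330216  0.19639568 -0.96128196] [[223.22280426 219.1410407 ]
 [327.76607268 191.24616666]]
```

View pics/w1.png

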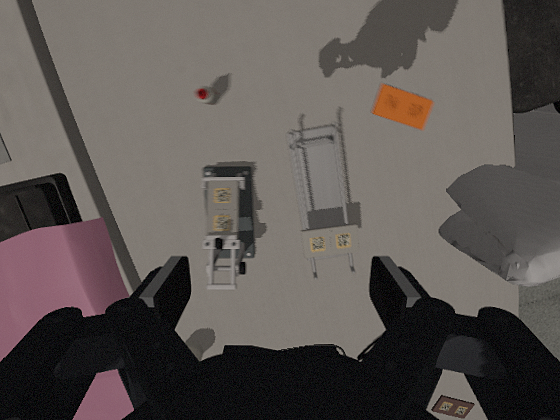

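The wrist view shows the stand at (225,220), jaw fin near (220,243), rack rods from (290,130) to (350,275), and racked board at (330,242). I'll enlarge this area to pick edges.

Run:
```python
import cv2
im=cv2.imread("pics/w1.png")[100:296,188:368]
im=cv2.convertScaleAbs(im,alpha=1.5)
cv2.imwrite("pics/w1c.png",cv2.resize(im,None,fx=3,fy=3,interpolation=cv2.INTER_CUBIC))
```

```text
(no output)
```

View pics/w1c.png

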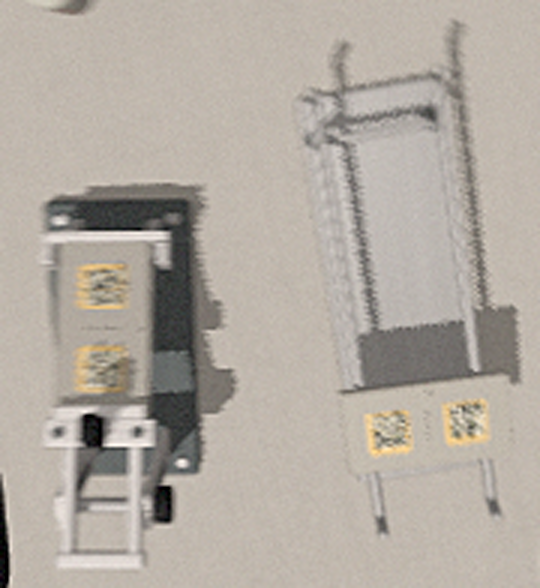

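Run:
```python
from h import *
np.set_printoptions(precision=4,suppress=True)
c=np.load("w1.npz"); print(c["intrinsics"][0,0])
hsv=cv2.cvtColor(c["pixels"],cv2.COLOR_RGB2HSV)
m=cv2.inRange(hsv,(14,80,100),(32,255,255)); m=cv2.morphologyEx(m,cv2.MORPH_CLOSE,np.ones((9,9)))
for k in cv2.findContours(m,cv2.RETR_EXTERNAL,cv2.CHAIN_APPROX_NONE)[0]:
    if cv2.contourArea(k)>60: print(cv2.minAreaRect(k))
f=lambda u,v:(u/3+188,v/3+100)
s,co=np.sin(.45),np.cos(.45)
def P(name,u,v,x,z):
    p=onz(c,f(u,v),.066+x*s+z*co)[0]; print(name,p); return p
lip=P("lip",107,242,-.046,.006); jaw=P("jaw",101.5,427,.053,.011); fin=P("fintop",92,430,.053,.037)
e1=P("endL",57,562,.12,0);e2=P("endR",145,562,.12,0)
for n,u,v,z in[("r1",342,392,.06),("r2",505,378,.06),("r3",516,460,.06),("r4",350,475,.06),("rodendL",378,480,.055),("rodendR",488,468,.055),("rodL",357,385,.055),("rodR",475,370,.055),("rodL2",325,150,.055),("rodR2",448,110,.055)]: print(n,onz(c,f(u,v),z)[0])
d=(e1+e2)/2-lip; print(np.degrees(np.arctan2(d[1],d[0])),np.hypot(*d[:2])/co)
d=jaw-lip; print(np.degrees(np.arctan2(d[1],d[0])),np.hypot(*d[:2])/co)
```

```text
305.77360792322185
((453.14398193359375, 407.2079772949219), (27.54836082458496, 8.765386581420898), 10.304845809936523)
((316.9817199707031, 243.83535766601562), (13.583078384399414, 13.472647666931152), 83.6598129272461)
((342.65985107421875, 240.2582244873047), (13.670897483825684, 13.761433601379395), 84.80557250976562)
((220.5, 222.5), (15.0, 15.0), 90.0)
((221.5, 195.0), (14.0, 15.0), 90.0)
lip [0.4821 0.1939 0.0514]
jaw [0.5406 0.2556 0.099 ]
fintop [0.5347 0.2498 0.1224]
endL [0.6027 0.2866 0.1182]
endR [0.5706 0.3175 0.1182]
r1 [0.4493 0.3389 0.06  ]
r2 [0.3808 0.3947 0.06  ]
r3 [0.4077 0.4361 0.06  ]
r4 [0.4798 0.3779 0.06  ]
rodendL [0.472  0.3933 0.055 ]
rodendR [0.4228 0.4313 0.055 ]
rodL [0.4417 0.3432 0.055 ]
rodR [0.3899 0.3819 0.055 ]
rodL2 [0.3669 0.239  0.055 ]
rodR2 [0.3087 0.2678 0.055 ]
45.9621558556871 0.16712500620036477
46.53362883829695 0.09448275831322611
```

Run:
```python
from h import *
np.set_printoptions(precision=4,suppress=True)
plan([.5367,.2515,.19],136)
```

```text
t 1.4 pos [0.4057 0.2345 0.4048] yawy 135.7 q [-0.86 -0.07  0.22  1.59  0.02  1.62  1.73] tilt 0.17
dist 0.2522 shift now [-0.2581 -0.2036  0.538 ] shift after spin [-0.2569 -0.2051  0.538 ] spin -0.0018
```

Emit:
{"fn": "arm_command", "kwargs": {"series": "0 -0.032 -0.026 0.067 0; 0 -0.032 -0.026 0.067 0; 0 -0.032 -0.026 0.067 0; 0 -0.032 -0.026 0.067 0; 0 -0.032 -0.026 0.067 0; 0 -0.032 -0.026 0.067 0; 0 -0.032 -0.025 0.067 0; 0 -0.032 -0.025 0.068 -0.002; 0 0 0 0 0; 0 0 0 0 0"}}

```text
clock: 2.65
position: [0.532, 0.2566, 0.1883]
ee_rot: [-0.39, 0.921, 0.0, 0.0]
ft_force: [0.5, -0.1, 0.7]
grip_width: 0.997
grasp_force: 0.0
```

Run:
```python
from h import *
from workcell import viewer
plan([.5367,.2515,.128],136)
c=viewer.camera("wrist"); np.savez("w2.npz",**c); im=cv2.cvtColor(c["pixels"],cv2.COLOR_RGB2BGR)
cv2.imwrite("pics/w2.png",cv2.convertScaleAbs(im,alpha=1.4))
```

```text
t 2.65 pos [0.532  0.2566 0.1883] yawy 135.9 q [-0.76  0.3   0.29  1.65 -0.09  1.2   1.91] tilt 0.03
dist 0.0607 shift now [ 0.001  -0.0174  0.1507] shift after spin [ 0.0011 -0.0174  0.1507] spin -0.0008
```

View pics/w2.png

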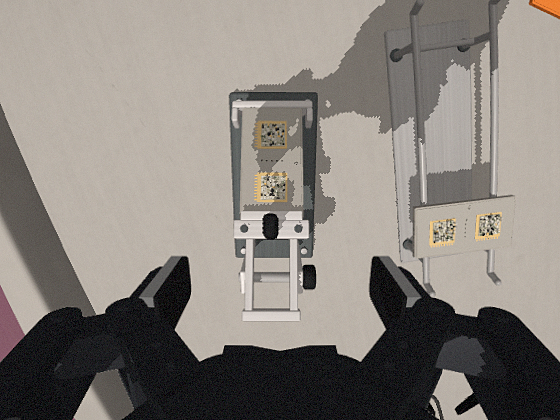

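Run:
```python
from h import *
np.set_printoptions(precision=4,suppress=True)
c=np.load("w2.npz")
s,co=np.sin(.45),np.cos(.45); Y=np.radians(46); e=np.r_[np.cos(Y),np.sin(Y)]
for n,u,v,x,z in[("lip",271.5,107,-.046,.006),("jaw",270.5,226,.053,.011),("fintop",270,217,.053,.037),("end",271.5,320,.12,0),("jawface",270.5,212,.040,.011)]:
    p=onz(c,(u,v),.066+x*s+z*co)[0]; print(n,p,"origin",p[:2]-(x*co-z*s)*e)
hsv=cv2.cvtColor(c["pixels"],cv2.COLOR_RGB2HSV)
m=cv2.inRange(hsv,(14,70,80),(32,255,255)); m=cv2.morphologyEx(m,cv2.MORPH_CLOSE,np.ones((11,11)))
for k in cv2.findContours(m,cv2.RETR_EXTERNAL,cv2.CHAIN_APPROX_NONE)[0]:
    if cv2.contourArea(k)>200:
        r=cv2.minAreaRect(k); print(r, onz(c,r[0],.067)[0] if r[0][0]>400 else onz(c,r[0],.066+.012*co+s*(-.017 if r[0][1]<160 else .017))[0])
R_={}
for n,u,v,z in[("r1",414,210,.06),("r2",514,196,.06),("r3",512,248,.06),("r4",414,261,.06),("rodL a",416,20,.055),("rodL b",422,195,.055),("rodR a",496,20,.055),("rodR b",492,185,.055)]:
    print(n,onz(c,(u,v),z)[0])
```

```text
lip [0.4813 0.1942 0.0514] origin [0.5118 0.2259]
jaw [0.541  0.2555 0.099 ] origin [0.5112 0.2246]
fintop [0.5305 0.2454 0.1224] origin [0.5085 0.2227]
end [0.5875 0.3043 0.1182] origin [0.5124 0.2266]
jawface [0.5348 0.249  0.0933] origin [0.5131 0.2265]
((442.0, 232.5), (29.0, 26.0), 90.0) [0.4474 0.3712 0.067 ]
((488.0, 226.0), (28.0, 26.0), 90.0) [0.414  0.3957 0.067 ]
((270.5, 186.5), (29.0, 33.0), 90.0) [0.5227 0.2364 0.0842]
((270.0, 134.5), (27.0, 32.0), 90.0) [0.4966 0.2088 0.0694]
r1 [0.4521 0.3412 0.06  ]
r2 [0.379  0.3944 0.06  ]
r3 [0.4071 0.4364 0.06  ]
r4 [0.4816 0.3804 0.06  ]
rodL a [0.3559 0.2248 0.055 ]
rodL b [0.438  0.3379 0.055 ]
rodR a [0.3077 0.2677 0.055 ]
rodR b [0.3866 0.375  0.055 ]
```

Run:
```python
from h import *
np.set_printoptions(precision=4,suppress=True)
plan([.5355,.2503,.126],136)
c=np.load("w2.npz"); print(onz(c,(436,286),.055),onz(c,(498,279),.055))
```

```text
t 2.7 pos [0.5321 0.2567 0.1888] yawy 135.9 q [-0.76  0.3   0.29  1.65 -0.09  1.2   1.91] tilt 0.08
dist 0.0632 shift now [ 0.0058 -0.0173  0.1569] shift after spin [ 0.0059 -0.0173  0.1569] spin -0.0007
[[0.4821 0.4208 0.055 ]] [[0.4333 0.4595 0.055 ]]
```

Emit:
{"fn": "arm_command", "kwargs": {"series": "0.4 0.006 -0.017 0 0; 0.5 0 0 0.05 0; 0.5 0 0 0.05 0; 0.5 0 0 0.04 0; 0.5 0 0 0.017 0; 0.5 0 0 0 0; 1 0 0 0 0; 1 0 0 0 0; 1 0 0 0 0; 1 0 0 0 0", "newtons": 40}}

```text
clock: 3.95
position: [0.5352, 0.2505, 0.1254]
ee_rot: [-0.39, 0.921, 0.0, 0.0]
ft_force: [-3.8, 0.9, 5.5]
grip_width: 0.104
grasp_force: 42.4
```

Run:
```python
from h import *
from workcell import manip
np.set_printoptions(precision=4,suppress=True)
p=manip.get_obs()["position"]; Y=np.radians(46);s,co=np.sin(.45),np.cos(.45)
plan(p+.048*np.r_[co*np.cos(Y),co*np.sin(Y),s],136)
```

```text
t 3.95 pos [0.5352 0.2505 0.1254] yawy 135.9 q [-0.74  0.36  0.28  1.72 -0.11  1.08  1.94] tilt 0.06
dist 0.048 shift now [-0.1081  0.0002 -0.0521] shift after spin [-0.1081  0.     -0.0521] spin -0.0006
```

Emit:
{"fn": "arm_command", "kwargs": {"series": "1 -0.0135 0 -0.0065 0; 1 -0.0135 0 -0.0065 0; 1 -0.0135 0 -0.0065 0; 1 -0.0135 0 -0.0065 0; 1 -0.0135 0 -0.0065 0; 1 -0.0135 0 -0.0065 0; 1 -0.0135 0 -0.0065 0; 1 -0.0135 0 -0.0065 0; 1 0 0 0 0; 1 0 0 0 0"}}

```text
clock: 5.2
position: [0.5651, 0.2812, 0.1461]
ee_rot: [-0.39, 0.921, 0.0, -0.0]
ft_force: [-4.4, -0.0, 6.3]
grip_width: 0.104
grasp_force: 42.5
```

Emit:
{"fn": "arm_command", "kwargs": {"series": "0.5 0 0 0 0; 0.3 0 0 0 0; 0.3 0 0 -0.06 0; 0.3 0 0 -0.1 0; 0 0.03 0 -0.06 0; 0 0.07 0 0 0; 0 0.07 0 0 0; 0 0.07 0 0 0; 0 0 0 0 0; 0 0 0 0 0"}}

```text
clock: 6.45
position: [0.499, 0.2125, 0.2337]
ee_rot: [-0.39, 0.921, 0.0, 0.0]
ft_force: [0.6, 0.2, 0.6]
grip_width: 0.999
grasp_force: 0.0
```

Run:
```python
from h import *
from workcell import viewer
np.set_printoptions(precision=4,suppress=True)
c=viewer.camera("wrist"); np.savez("w3.npz",**c); im=cv2.cvtColor(c["pixels"],cv2.COLOR_RGB2BGR)
cv2.imwrite("pics/w3.png",cv2.convertScaleAbs(im,alpha=1.4))
# grasp point of board: deck (0,0,0.0025)
Y=np.radians(46);s,co=np.sin(.45),np.cos(.45)
h=-.0025*s; plan([.512+h*np.cos(Y),.226+h*np.sin(Y),.066+.0025*co],136)
```

```text
t 6.5 pos [0.499  0.2127 0.2335] yawy 135.9 q [-0.76  0.16  0.3   1.72 -0.05  1.27  1.93] tilt 0.03
dist 0.1662 shift now [-0.0437 -0.0002  0.4132] shift after spin [-0.0437 -0.0002  0.4132] spin -0.0006
```

View pics/w3.png

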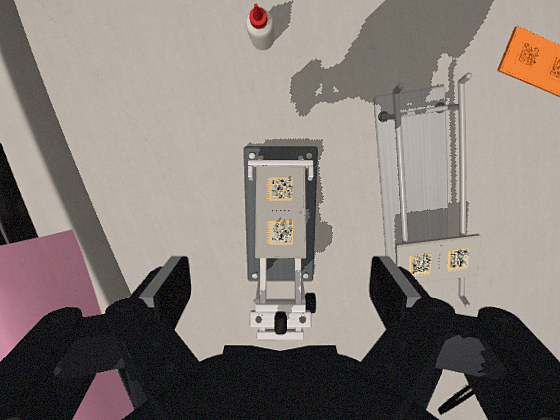

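Run:
```python
from h import *
np.set_printoptions(precision=4,suppress=True)
c=np.load("w3.npz"); Y=np.radians(46);s,co=np.sin(.45),np.cos(.45)
n=np.r_[-s*np.cos(Y),-s*np.sin(Y),co]; o=np.r_[.512,.226,.066]; ex=np.r_[co*np.cos(Y),co*np.sin(Y),s]; ey=np.r_[-np.sin(Y),np.cos(Y),0]
for uv,z in[((280,188.5),.012),((280,231.5),.012),((280,211),.005),((254,257),.005),((305,257),.005),((280,322),.037)]:
    p=onplane(c,uv,o+z*n,n)[0]; print(uv,"deck",(p-o)@ex,(p-o)@ey)
for uv,z in[((400,110),.055),((403,230),.055),((463,100),.055),((461,225),.055),((421,264),.067),((458,259),.067),((440,262),.06),((396,245),.06),((480,234),.06),((480,275),.06)]: print(uv,onz(c,uv,z)[0])
```

```text
(280, 188.5) deck -0.021096400607221996 -0.00020587532514081824
(280, 231.5) deck 0.020586735719326642 -0.00031547623547989456
(280, 211) deck -0.00013208974022142685 -0.00027016340451993504
(254, 257) deck 0.0443600204745454 -0.025270004056875753
(305, 257) deck 0.04447901126508316 0.023529712150734225
(280, 322) deck 0.09805007515797431 -0.00048448684225869953
(400, 110) [0.3614 0.2351 0.055 ]
(403, 230) [0.4349 0.3337 0.055 ]
(463, 100) [0.3104 0.2702 0.055 ]
(461, 225) [0.386  0.3737 0.055 ]
(421, 264) [0.4451 0.3712 0.067 ]
(458, 259) [0.4128 0.3951 0.067 ]
(440, 262) [0.4284 0.3893 0.06  ]
(396, 245) [0.4509 0.3391 0.06  ]
(480, 234) [0.3777 0.3936 0.06  ]
(480, 275) [0.4049 0.4355 0.06  ]
```

Emit:
{"fn": "arm_command", "kwargs": {"series": "0 -0.011 0 0.06 0; 0 -0.011 0 0.06 0; 0 -0.011 0 0.06 0; 0 -0.011 0 0.06 0; 0 0 0 0.06 0; 0 0 0 0.06 0; 0 0 0 0.04 0; 0 0 0 0.018 0; 0 0 0 0 0; 0 0 0 0 0"}}

```text
clock: 7.75
position: [0.5114, 0.2249, 0.0671]
ee_rot: [-0.39, 0.921, 0.0, 0.001]
ft_force: [0.1, -0.3, 1.1]
grip_width: 1.003
grasp_force: 0.0
```

Emit:
{"fn": "arm_command", "kwargs": {"series": "0.3 0 0 0 0; 0.4 0 0 0 0; 1 0 0 0 0; 1 0 0 0 0; 1 0 0 0 0; 1 0 0 0 0; 1 0 0 0 0; 1 0 0 -0.02 0; 1 0 0 -0.04 0; 1 0 0 -0.06 0", "newtons": 30}}

```text
clock: 9.0
position: [0.5106, 0.2245, 0.1152]
ee_rot: [-0.39, 0.921, -0.0, -0.0]
ft_force: [0.1, 0.4, 0.1]
grip_width: 0.566
grasp_force: 31.1
```

Run:
```python
from h import *
from workcell import manip
np.set_printoptions(precision=4,suppress=True)
rows([.3737,.307,.17],53.7)
o=manip.get_obs();print(o["grip_width"],o["grasp_force"],o["ft_force"])
```

```text
t 9.0 pos [0.5106 0.2245 0.1152] yawy 135.9 q [-0.74  0.31  0.29  1.81 -0.1   1.04  1.96] tilt 0.04
dist 0.169 shift now [ 0.0904  0.3893 -0.1369] shift after spin [ 0.398  -0.0365 -0.1369] spin 0.4565
[ 0.009   0.0389 -0.0137] 0.0456
[ 0.0145  0.0372 -0.0137] 0.0456
[ 0.0197  0.0348 -0.0137] 0.0456
[ 0.0244  0.0316 -0.0137] 0.0456
[ 0.0287  0.0278 -0.0137] 0.0456
[ 0.0324  0.0234 -0.0137] 0.0456
[ 0.0354  0.0185 -0.0137] 0.0456
[ 0.0377  0.0133 -0.0137] 0.0456
[ 0.0392  0.0078 -0.0137] 0.0456
[ 0.0399  0.0021 -0.0137] 0.0456
0.5663259729242675 31.093175411224365 [0.1044 0.405  0.0788]
```

Emit:
{"fn": "arm_command", "kwargs": {"series": "1 0.009 0.039 -0.034 0.0457; 1 0.0145 0.037 -0.034 0.0457; 1 0.02 0.035 -0.034 0.0457; 1 0.0245 0.0315 -0.034 0.0457; 1 0.0285 0.028 0 0.0456; 1 0.0325 0.0235 0 0.0456; 1 0.0355 0.0185 0 0.0456; 1 0.0375 0.0135 0 0.0456; 1 0.039 0.008 0 0.0456; 1 0.04 0.002 0 0.0456"}}

```text
clock: 10.25
position: [0.3737, 0.3076, 0.1697]
ee_rot: [0.314, 0.95, 0.001, 0.0]
ft_force: [-0.7, -0.0, -0.7]
grip_width: 0.565
grasp_force: 31.1
```

Run:
```python
from h import *
from workcell import viewer
np.set_printoptions(precision=4,suppress=True)
plan([.3737,.307,.10],53.7)
c=viewer.camera("wrist"); np.savez("w4.npz",**c); im=cv2.cvtColor(c["pixels"],cv2.COLOR_RGB2BGR)
cv2.imwrite("pics/w4.png",cv2.convertScaleAbs(im,alpha=1.4))
```

```text
t 10.25 pos [0.3737 0.3076 0.1697] yawy 53.4 q [-1.08  0.08  0.32  1.94 -0.03  1.12  0.18] tilt 0.06
dist 0.0697 shift now [-0.0009 -0.0014  0.1744] shift after spin [-0.0009 -0.0014  0.1744] spin -0.0015
```

View pics/w4.png

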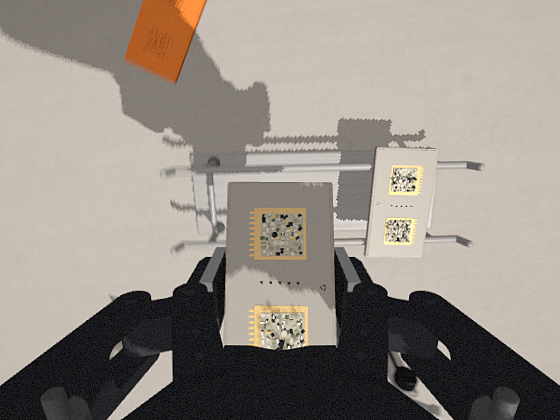

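Emit:
{"fn": "arm_command", "kwargs": {"series": "1 -0.001 -0.001 0.039 -0.0015; 1 0 0 0.039 0; 1 0 0 0.039 0; 1 0 0 0.039 0; 1 0 0 0.039 0; 1 0 0 0.039 0; 1 0 0 0.01 0; 1 0 0 0.01 0; 1 0 0 0.01 0; 1 0 0 0.01 0", "newtons": 22}}

```text
clock: 11.55
position: [0.3754, 0.3071, 0.06]
ee_rot: [0.309, 0.951, 0.001, 0.001]
ft_force: [2.4, -2.6, 9.0]
grip_width: 0.565
grasp_force: 31.2
```

Emit:
{"fn": "arm_command", "kwargs": {"series": "1 0 0 0.003 0; 1 0 0 0.003 0; 1 0 0 0.003 0; 1 0 0 0.002 0; 1 0 0 0.002 0; 1 0 0 0 0; 1 0 0 0 0; 1 0 0 0 0; 1 0 0 0 0; 1 0 0 0 0"}}

```text
clock: 12.8
position: [0.3758, 0.3069, 0.055]
ee_rot: [0.31, 0.951, 0.001, 0.001]
ft_force: [2.7, -2.7, 6.8]
grip_width: 0.56
grasp_force: 31.4
```

Run:
```python
from h import *
from workcell import viewer
np.set_printoptions(precision=4,suppress=True)
plan([.3737,.307,.055],53.7)
c=viewer.camera("wrist"); np.savez("w5.npz",**c); cv2.imwrite("pics/w5.png",cv2.cvtColor(c["pixels"],cv2.COLOR_RGB2BGR))
hsv=cv2.cvtColor(c["pixels"],cv2.COLOR_RGB2HSV)
m=cv2.inRange(hsv,(14,70,80),(32,255,255)); m=cv2.morphologyEx(m,cv2.MORPH_CLOSE,np.ones((13,13)))
for k in cv2.findContours(m,cv2.RETR_EXTERNAL,cv2.CHAIN_APPROX_NONE)[0]:
    if cv2.contourArea(k)>400:
        r=cv2.minAreaRect(k); print(r, onz(c,r[0],.067)[0])
```

```text
t 12.8 pos [0.3758 0.3069 0.055 ] yawy 53.9 q [-1.06  0.24  0.31  2.04 -0.09  0.87  0.24] tilt 0.17
dist 0.0021 shift now [ 0.0043 -0.0029 -0.0001] shift after spin [ 0.0043 -0.0029 -0.0001] spin 0.0013
((277.5, 328.0), (38.0, 57.0), 90.0) [0.3885 0.2958 0.067 ]
((489.91180419921875, 310.8529357910156), (49.71980285644531, 46.80937194824219), 14.03624439239502) [0.4379 0.3753 0.067 ]
((276.5, 241.5), (53.0, 63.0), 90.0) [0.3556 0.3194 0.067 ]
((509.0367736816406, 229.56503295898438), (64.79922485351562, 52.495574951171875), 1.468800663948059) [0.4072 0.3978 0.067 ]
```

Emit:
{"fn": "arm_command", "kwargs": {"series": "1 0 0 0.001 0; 1 0 0 0 0; 1 0 0 0.001 0; 1 0 0 0 0; 1 0 0 0.001 0; 1 0 0 0 0; 1 0 0 0 0; 1 0 0 0 0; 1 0 0 0 0; 1 0 0 0 0"}}

```text
clock: 14.1
position: [0.3758, 0.307, 0.0538]
ee_rot: [0.31, 0.951, 0.001, 0.001]
ft_force: [3.0, -3.1, 8.2]
grip_width: 0.567
grasp_force: 31.5
```

Emit:
{"fn": "arm_command", "kwargs": {"series": "1 0 0 0.002 0; 1 0 0 0 0; 1 0 0 0.002 0; 1 0 0 0 0; 1 0 0 0 0; 1 0 0 0 0; 1 0 0 0 0; 1 0 0 0 0; 1 0 0 0 0; 1 0 0 0 0"}}

```text
clock: 15.35
position: [0.3758, 0.307, 0.0532]
ee_rot: [0.31, 0.951, 0.001, 0.001]
ft_force: [-1.2, -8.5, 25.1]
grip_width: 0.566
grasp_force: 32.8
```

Run:
```python
from h import *
from workcell import viewer
c=viewer.camera("wrist"); np.savez("w6.npz",**c); im=cv2.cvtColor(c["pixels"],cv2.COLOR_RGB2BGR)
g=cv2.cvtColor(im,cv2.COLOR_BGR2GRAY).astype(int)
for v in (185,195,205,215,225,260,285): 
    d=np.abs(cv2.Sobel(cv2.GaussianBlur(g.astype(np.float32),(1,9),0),cv2.CV_32F,1,0))[v]; print(v,sorted(np.argsort(-d)[:10]))
```

```text
185 [np.int64(159), np.int64(178), np.int64(179), np.int64(338), np.int64(376), np.int64(377), np.int64(378), np.int64(455), np.int64(461), np.int64(462)]
195 [np.int64(179), np.int64(297), np.int64(298), np.int64(336), np.int64(375), np.int64(376), np.int64(453), np.int64(459), np.int64(460), np.int64(461)]
205 [np.int64(134), np.int64(318), np.int64(340), np.int64(341), np.int64(447), np.int64(448), np.int64(451), np.int64(457), np.int64(458), np.int64(459)]
215 [np.int64(455), np.int64(456), np.int64(457), np.int64(488), np.int64(491), np.int64(493), np.int64(504), np.int64(508), np.int64(527), np.int64(531)]
225 [np.int64(155), np.int64(168), np.int64(339), np.int64(454), np.int64(455), np.int64(488), np.int64(489), np.int64(491), np.int64(509), np.int64(511)]
260 [np.int64(199), np.int64(209), np.int64(299), np.int64(301), np.int64(302), np.int64(337), np.int64(339), np.int64(350), np.int64(447), np.int64(448)]
285 [np.int64(212), np.int64(223), np.int64(224), np.int64(335), np.int64(336), np.int64(347), np.int64(436), np.int64(437), np.int64(442), np.int64(443)]
```

Emit:
{"fn": "arm_command", "kwargs": {"series": "1 0 0 -0.002 0; 0.36 0 0 0 0; 0.3 0 0 0 0; 0.2 0 0 0 0; 0.2 0 0 0 0; 0.2 0 0 -0.02 0; 0.2 0 0 -0.06 0; 0.2 0 0 -0.1 0; 0.2 0 0 -0.1 0; 0.2 0 0 -0.08 0"}}

```text
clock: 16.65
position: [0.3743, 0.3068, 0.1982]
ee_rot: [0.309, 0.951, 0.001, 0.0]
ft_force: [0.4, 1.1, 0.1]
grip_width: 0.797
grasp_force: 0.0
```

Run:
```python
from h import *
from workcell import viewer
np.set_printoptions(precision=4,suppress=True)
plan([.44,-.36,.36],0)
c=viewer.camera("wrist"); np.savez("w7.npz",**c); im=cv2.cvtColor(c["pixels"],cv2.COLOR_RGB2BGR); cv2.imwrite("pics/w7.png",cv2.convertScaleAbs(im,alpha=1.4))
hsv=cv2.cvtColor(c["pixels"],cv2.COLOR_RGB2HSV)
m=cv2.inRange(hsv,(14,70,70),(32,255,255)); m=cv2.morphologyEx(m,cv2.MORPH_CLOSE,np.ones((13,13)))
for k in cv2.findContours(m,cv2.RETR_EXTERNAL,cv2.CHAIN_APPROX_NONE)[0]:
    if cv2.contourArea(k)>200:
        r=cv2.minAreaRect(k); print(r, onz(c,r[0],.067)[0])
```

```text
t 16.65 pos [0.3743 0.3068 0.1982] yawy 54.0 q [-1.09  0.05  0.32  1.91 -0.02  1.18  0.18] tilt 0.1
dist 0.6893 shift now [-1.1134 -1.251  -0.4066] shift after spin [-1.6666  0.1647 -0.4066] spin 0.2999
((279.5, 226.0), (24.0, 27.0), 90.0) [0.3913 0.2937 0.067 ]
((388.9969177246094, 220.5553741455078), (28.899879455566406, 24.406808853149414), 3.179830312728882) [0.4444 0.375  0.067 ]
((279.0, 179.0), (26.0, 30.0), 90.0) [0.357  0.3182 0.067 ]
((393.5, 174.0), (26.0, 31.0), 90.0) [0.4106 0.3994 0.067 ]
```

View pics/w7.png

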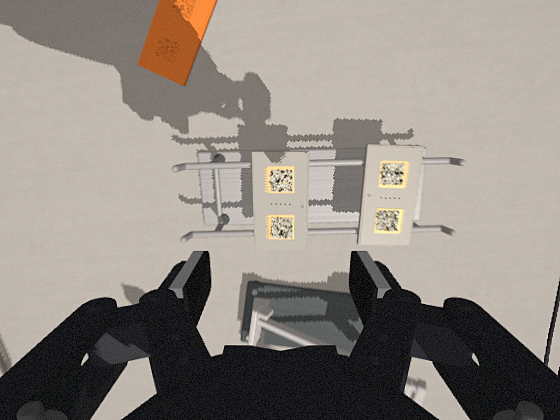

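The board lies level across both rods, with its modules at (279,226) and (279,179). The racked board's are at (389,220) and (393,174), so the two are parallel. I'll check the lengthwise offset.

Run:
```python
from h import *
np.set_printoptions(precision=4,suppress=True)
c=np.load("w7.npz"); a=np.radians(54); u=np.r_[np.cos(a),np.sin(a)];n=np.r_[-u[1],u[0]]
g=cv2.cvtColor(cv2.convertScaleAbs(c["pixels"],alpha=1.4),cv2.COLOR_RGB2GRAY)
for col in (188,240,245,320,330,340,345,430,440): 
    print(col,"up",g[152:178,col].tolist()); print("   lo",g[222:246,col].tolist())
for uv,z in[((280,203),.060),((390,197),.060),((278,152),.06),((282,250),.06),((393,145),.06),((385,244),.06)]:
    p=onz(c,uv,z)[0][:2]; print(uv,p@u,p@n)
```

```text
188 up [185, 187, 184, 189, 185, 184, 190, 185, 188, 194, 169, 124, 153, 175, 182, 186, 177, 162, 186, 189, 183, 185, 194, 188, 189, 185]
   lo [188, 184, 186, 190, 184, 190, 192, 190, 191, 189, 160, 87, 86, 107, 119, 128, 134, 140, 167, 193, 193, 193, 187, 187]
240 up [111, 127, 155, 183, 198, 155, 180, 138, 133, 129, 134, 165, 183, 187, 186, 168, 168, 200, 173, 211, 155, 169, 206, 133, 170, 193]
   lo [198, 192, 172, 181, 189, 185, 188, 182, 138, 125, 162, 181, 186, 184, 181, 182, 191, 191, 190, 191, 188, 188, 190, 184]
245 up [119, 118, 119, 119, 122, 121, 118, 112, 118, 94, 140, 165, 187, 191, 183, 176, 112, 114, 120, 119, 117, 115, 119, 124, 116, 118]
   lo [198, 192, 170, 186, 187, 189, 195, 166, 117, 129, 165, 183, 187, 182, 177, 187, 193, 191, 188, 190, 184, 188, 188, 187]
320 up [191, 186, 192, 195, 190, 192, 195, 147, 129, 156, 184, 213, 198, 169, 172, 194, 200, 195, 198, 194, 201, 199, 197, 197, 195, 203]
   lo [180, 174, 190, 187, 189, 179, 135, 117, 161, 185, 205, 194, 177, 185, 191, 187, 186, 190, 193, 188, 187, 187, 191, 190]
330 up [188, 191, 196, 194, 188, 187, 199, 
[... 886 characters left out ...]
92]
   lo [189, 187, 184, 148, 123, 150, 178, 198, 185, 176, 187, 189, 193, 190, 189, 186, 187, 189, 185, 186, 186, 187, 185, 191]
440 up [192, 187, 189, 184, 192, 140, 123, 166, 182, 205, 188, 165, 162, 192, 191, 187, 187, 190, 190, 191, 190, 186, 188, 189, 190, 189]
   lo [186, 189, 169, 134, 101, 126, 156, 170, 168, 168, 188, 190, 194, 187, 189, 187, 188, 188, 191, 187, 186, 186, 184, 192]
(280, 203) 0.4680971565057739 -0.12474309488425789
(390, 197) 0.5659871838822694 -0.11935497261104575
(278, 152) 0.4664598051158475 -0.07983683064053437
(282, 250) 0.4698978691289293 -0.1700923426034498
(393, 145) 0.5642722657496048 -0.07370376884020977
(385, 244) 0.5658341992698837 -0.16450910874875438
```

Run:
```python
from h import *
c=np.load("w7.npz"); P=[onz(c,uv,.053)[0][:2] for uv in[(245,164.7),(435,160.8),(245,233),(435,229)]]
d=P[1]-P[0];e=P[3]-P[2];print(np.degrees(np.arctan2(d[1],d[0])),np.degrees(np.arctan2(e[1],e[0])))
a=np.radians(54); u=np.r_[np.cos(a),np.sin(a)];n=np.r_[-u[1],u[0]]
print([(round(p@u,4),round(p@n,4)) for p in P])
```

```text
55.274355489524275 55.05623635973959
[(np.float64(0.4373), np.float64(-0.0916)), (np.float64(0.6063), np.float64(-0.0878)), (np.float64(0.4352), np.float64(-0.1558)), (np.float64(0.6154), np.float64(-0.1525))]
```

The board is parallel to the racked one but sits about 3.5 mm short of being in line with it. I'll regrip it and shift it along its length.

Emit:
{"fn": "arm_command", "kwargs": {"series": "0.2 0 0 0.08 0; 0.2 0 0 0.1 0; 0.2 0 0 0.09 0; 0.2 0 0 0.06 0; 0.2 0 0 0.03 0; 0.2 0 0 0 0; 0.4 0 0 0 0; 1 0 0 0 0; 1 0 0 0 0; 1 0 0 0 0", "newtons": 25}}

```text
clock: 17.95
position: [0.3747, 0.3074, 0.053]
ee_rot: [0.309, 0.951, 0.001, 0.0]
ft_force: [-0.8, -0.7, 6.7]
grip_width: 0.567
grasp_force: 25.7
```

Emit:
{"fn": "arm_command", "kwargs": {"series": "1 0 0 -0.002 0; 1 0.004 0 0 0.003; 1 0.0035 0 0 0.002; 1 0 0 0 0; 1 0 0 0.002 0; 0.36 0 0 0 0; 0.25 0 0 0 0; 0.2 0 0 0 0; 0.2 0 0 -0.06 0; 0.2 0 0 -0.12 0"}}

```text
clock: 19.2
position: [0.3705, 0.3076, 0.1232]
ee_rot: [0.316, 0.949, -0.002, -0.001]
ft_force: [-0.1, 0.1, 0.7]
grip_width: 0.801
grasp_force: 0.0
```

Emit:
{"fn": "arm_command", "kwargs": {"series": "0.2 0 0 -0.1 0; 0.2 0 0 -0.1 0; 0.2 0 0 -0.02 0; 0 0 0 0 0; 0 0 0 0 0; 0 -0.1 -0.05 -0.05 0; 0 -0.1 -0.05 -0.05 0; 0 -0.1 -0.05 -0.05 0; 0 -0.1 -0.05 -0.05 0; 0 -0.1 -0.05 -0.05 0"}}

```text
clock: 20.45
position: [0.4716, 0.107, 0.3114]
ee_rot: [0.316, 0.949, -0.001, -0.001]
ft_force: [1.2, 1.4, -0.3]
grip_width: 1.0
grasp_force: 0.0
```

Run:
```python
from h import *
np.set_printoptions(precision=4,suppress=True)
rows([.43,-.35,.38],0)
```

```text
t 20.45 pos [0.4716 0.107  0.3114] yawy 53.1 q [-0.89 -0.04  0.56  1.75  0.02  1.43  0.6 ] tilt 0.1
dist 0.464 shift now [-0.6027 -0.9764 -0.1705] shift after spin [-1.1427 -0.1043 -0.1705] spin 0.295
[-0.0603 -0.0976 -0.017 ] 0.0295
[-0.0691 -0.0916 -0.017 ] 0.0295
[-0.0772 -0.0849 -0.017 ] 0.0295
[-0.0848 -0.0774 -0.017 ] 0.0295
[-0.0916 -0.0692 -0.017 ] 0.0295
[-0.0976 -0.0604 -0.017 ] 0.0295
[-0.1027 -0.0511 -0.017 ] 0.0295
[-0.107  -0.0414 -0.017 ] 0.0295
[-0.1104 -0.0313 -0.017 ] 0.0295
[-0.1128 -0.021  -0.017 ] 0.0295
```

Run:
```python
from h import *
np.set_printoptions(precision=4,suppress=True)
rows([.40,-.02,.39],25,5)
M=R.from_euler("z",0) 
# second leg from there
a=np.radians(25); y=np.r_[np.cos(a),np.sin(a),0]; z=np.r_[0,0,-1]; M=np.c_[np.cross(y,z),y,z]
d=np.r_[.40,-.35,.38]-np.r_[.40,-.02,.39]
for i in range(8): print((M@R.from_euler("z",25*i/8,degrees=True).as_matrix()).T@d/8/.4, 25/8/180)
```

```text
t 20.45 pos [0.4716 0.107  0.3114] yawy 53.1 q [-0.89 -0.04  0.56  1.75  0.02  1.43  0.6 ] tilt 0.1
dist 0.1657 shift now [-0.0474 -0.3618 -0.196 ] shift after spin [-0.2122 -0.2968 -0.196 ] spin 0.1561
[-0.0095 -0.0724 -0.0392] 0.0312
[-0.0165 -0.0711 -0.0392] 0.0312
[-0.0234 -0.0691 -0.0392] 0.0312
[-0.0301 -0.0665 -0.0392] 0.0312
[-0.0364 -0.0632 -0.0392] 0.0312
[-0.0935 -0.0436  0.0031] 0.017361111111111112
[-0.0957 -0.0384  0.0031] 0.017361111111111112
[-0.0977 -0.0331  0.0031] 0.017361111111111112
[-0.0993 -0.0278  0.0031] 0.017361111111111112
[-0.1007 -0.0223  0.0031] 0.017361111111111112
[-0.1017 -0.0168  0.0031] 0.017361111111111112
[-0.1025 -0.0112  0.0031] 0.017361111111111112
[-0.103  -0.0056  0.0031] 0.017361111111111112
```

Emit:
{"fn": "arm_command", "kwargs": {"series": "0 -0.0095 -0.072 -0.039 0.031; 0 -0.0165 -0.071 -0.039 0.031; 0 -0.0235 -0.069 -0.039 0.031; 0 -0.03 -0.0665 -0.039 0.031; 0 -0.0365 -0.063 -0.039 0.031; 0 -0.0935 -0.0435 0.003 0.0175; 0 -0.0955 -0.0385 0.003 0.0175; 0 -0.0975 -0.033 0.003 0.0175; 0 -0.0995 -0.028 0.003 0.0175; 0 -0.1005 -0.022 0.003 0.0175"}}

```text
clock: 21.7
position: [0.4004, -0.2258, 0.3829]
ee_rot: [0.647, 0.762, -0.0, -0.0]
ft_force: [0.9, -0.1, 0.2]
grip_width: 1.002
grasp_force: 0.0
```

Emit:
{"fn": "arm_command", "kwargs": {"series": "0 -0.1015 -0.017 0.003 0.0175; 0 -0.1025 -0.011 0.003 0.0175; 0 -0.103 -0.0055 0.003 0.0175; 0 0 0 0 0; 0 0 0 0 0; 0 0 0 0 0; 0 0 0 0 0; 0 0 0 0 0; 0 0 0 0 0; 0 0 0 0 0"}}

```text
clock: 22.95
position: [0.4009, -0.3477, 0.3803]
ee_rot: [0.707, 0.707, 0.0, -0.0]
ft_force: [-0.1, 0.3, -0.4]
grip_width: 1.001
grasp_force: 0.0
```

Run:
```python
from h import *
from workcell import viewer
np.set_printoptions(precision=4,suppress=True)
plan([.46,-.42,.25],0)
c=viewer.camera("wrist"); np.savez("w8.npz",**c); im=cv2.cvtColor(c["pixels"],cv2.COLOR_RGB2BGR); cv2.imwrite("pics/w8.png",cv2.convertScaleAbs(im,alpha=1.4))
print(proj(c,[[.464,-.417,.05],[.39,-.32,.1]]))
hsv=cv2.cvtColor(c["pixels"],cv2.COLOR_RGB2HSV)
m=cv2.inRange(hsv,(14,70,70),(32,255,255)); m=cv2.morphologyEx(m,cv2.MORPH_CLOSE,np.ones((7,7)))
for k in cv2.findContours(m,cv2.RETR_EXTERNAL,cv2.CHAIN_APPROX_NONE)[0]:
    if cv2.contourArea(k)>60:
        r=cv2.minAreaRect(k); print(r, onz(c,r[0],.058)[0])
```

```text
t 22.95 pos [ 0.4009 -0.3477  0.3803] yawy 0.0 q [-0.51  0.15  1.29  1.53 -0.15  1.57  0.78] tilt 0.03
dist 0.1603 shift now [-0.1811  0.1477  0.3256] shift after spin [-0.181   0.1478  0.3256] spin 0.0002
[[320.3411 211.4077]
 [271.3764 151.7965]]
((103.0, 394.0), (60.0, 50.0), 0.0) [ 0.0555 -0.7877  0.058 ]
((338.54058837890625, 213.7567596435547), (15.124706268310547, 15.782302856445312), 9.462322235107422) [ 0.491  -0.4183  0.058 ]
((311.2432556152344, 211.04054260253906), (14.960308074951172, 16.111101150512695), 9.462322235107422) [ 0.449  -0.4139  0.058 ]
((162.31019592285156, 144.52833557128906), (31.45575714111328, 41.56843948364258), 25.201122283935547) [ 0.2308 -0.3131  0.058 ]
((126.51591491699219, 111.55413818359375), (33.99850082397461, 71.34896850585938), 28.610458374023438) [ 0.1834 -0.2662  0.058 ]
((190.8496856689453, 85.16107177734375), (32.86176300048828, 75.78549194335938), 26.095422744750977) [ 0.2784 -0.2324  0.058 ]
((156.7443084716797, 50.54899597167969), (34.438934326171875, 46.7856559753418), 28.442928314208984) [ 0.2346 -0.1869  0.058 ]
((216.45587158203125, 34.57352066040039), (33.95671844482422, 20.751327514648438), 30.963756561279297) [ 0.3169 -0.1685  0.058 ]
((173.45606994628906, 10.22143268585205), (37.05921173095703, 23.18297004699707), 33.023868560791016) [ 0.2611 -0.1375  0.058 ]
```

Run:
```python
from h import *
np.set_printoptions(precision=4,suppress=True)
rows([.470,-.416,.20],84.1,10)
```

```text
t 23.0 pos [ 0.4009 -0.3477  0.3803] yawy 0.0 q [-0.51  0.15  1.29  1.53 -0.15  1.57  0.78] tilt 0.03
dist 0.2048 shift now [-0.171   0.1727  0.4506] shift after spin [-0.1894 -0.1523  0.4506] spin -0.4671
[-0.0171  0.0173  0.0451] -0.0467
[-0.0194  0.0146  0.0451] -0.0467
[-0.0214  0.0116  0.0451] -0.0467
[-0.0228  0.0083  0.0451] -0.0467
[-0.0238  0.0049  0.0451] -0.0467
[-0.0243  0.0014  0.0451] -0.0467
[-0.0242 -0.0022  0.0451] -0.0467
[-0.0236 -0.0057  0.0451] -0.0467
[-0.0225 -0.0091  0.0451] -0.0467
[-0.021  -0.0123  0.0451] -0.0467
```

View pics/w8.png

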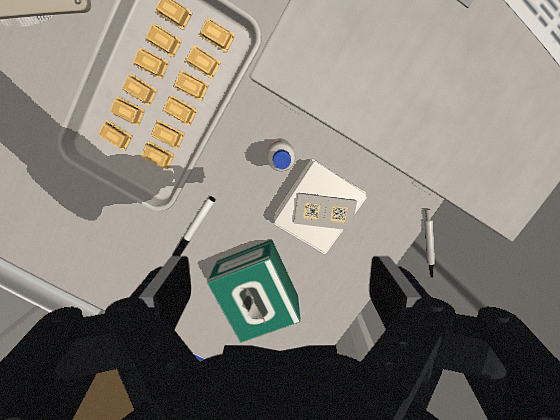

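The tenth view shows the pile at (320,205) with the new board's modules at (311,211) and (338,214), the dropper at (282,157), and the green box at (255,290). The shelf edge runs from (253,80) to (440,200). Next I'll check clearances.

Run:
```python
from h import *
np.set_printoptions(precision=3,suppress=True)
c=np.load("w8.npz"); t=np.load("top0.npz"); b=np.r_[.47,-.416]
for z in(.19,.21):
    p=onz(c,[(253,80),(440,200)],z)[:,:2]; d=p[1]-p[0]; d/=np.linalg.norm(d); v=b-p[0]; print(z,p.tolist(),d[0]*v[1]-d[1]*v[0])
for n,uv in[("box a",(271,240)),("b",(208,272)),("c",(300,318))]: print(n,onz(c,uv,.08)[0],onz(c,uv,.12)[0])
print("dropper cap",onz(c,(282,158),.105)[0])
for n,uv in[("pileL",(275,217)),("top",(315,160)),("R",(367,190)),("bot",(323,252))]: print(n,onz(c,uv,.046)[0])
# box height by two views: same top corner
print(tri(c,[(271,240)],t,[(440,212)]))
```

```text
0.19 [[0.3751885587352045, -0.24168378030003734], [0.573914440301982, -0.36135737207699503]] -0.10041783739522146
0.21 [[0.37681843759925027, -0.24398822157993943], [0.5628756479389215, -0.35603268434342367]] -0.09928454551376784
box a [ 0.388 -0.452  0.08 ] [ 0.389 -0.436  0.12 ]
b [ 0.29  -0.506  0.08 ] [ 0.3   -0.484  0.12 ]
c [ 0.434 -0.589  0.08 ] [ 0.431 -0.56   0.12 ]
dropper cap [ 0.404 -0.327  0.105]
pileL [ 0.393 -0.427  0.046]
top [ 0.454 -0.338  0.046]
R [ 0.536 -0.384  0.046]
bot [ 0.472 -0.488  0.046]
[[ 0.384 -0.51  -0.046  0.011]]
```

Emit:
{"fn": "arm_command", "kwargs": {"series": "0 -0.017 0.0175 0.045 -0.0467; 0 -0.0195 0.0145 0.045 -0.0467; 0 -0.0215 0.0115 0.045 -0.0467; 0 -0.023 0.0085 0.045 -0.0467; 0 -0.024 0.005 0.045 -0.0467; 0 -0.0245 0.0015 0.045 -0.0467; 0 -0.024 -0.002 0.045 -0.0467; 0 -0.0235 -0.0055 0.045 -0.0467; 0.3 -0.0225 -0.009 0.045 -0.0467; 0.3 -0.021 -0.0125 0.045 -0.0467"}}

```text
clock: 24.25
position: [0.4705, -0.4162, 0.1993]
ee_rot: [0.049, 0.999, 0.0, -0.0]
ft_force: [-0.1, -0.3, -0.7]
grip_width: 0.698
grasp_force: 0.0
```

Run:
```python
from h import *
from workcell import viewer
np.set_printoptions(precision=4,suppress=True)
c=viewer.camera("wrist"); np.savez("w9.npz",**c)
hsv=cv2.cvtColor(c["pixels"],cv2.COLOR_RGB2HSV)
m=cv2.inRange(hsv,(14,70,70),(32,255,255)); m=cv2.morphologyEx(m,cv2.MORPH_CLOSE,np.ones((9,9)))
for k in cv2.findContours(m,cv2.RETR_EXTERNAL,cv2.CHAIN_APPROX_NONE)[0]:
    if cv2.contourArea(k)>200:
        r=cv2.minAreaRect(k); print(r, onz(c,r[0],.058)[0])
plan([.47,-.416,.066],84.1)
```

```text
((277.5, 221.5), (23.0, 27.0), 90.0) [ 0.4904 -0.4209  0.058 ]
((278.0, 176.5), (25.0, 28.0), 90.0) [ 0.449  -0.4163  0.058 ]
((524.3662109375, 6.745214462280273), (33.439842224121094, 33.519649505615234), 28.610462188720703) [ 0.3289 -0.2042  0.058 ]
t 24.3 pos [ 0.4703 -0.416   0.1969] yawy 84.8 q [ 0.04  0.47  0.82  1.56 -0.35  1.27  2.39] tilt 0.19
dist 0.1309 shift now [-0.0002 -0.0005  0.3271] shift after spin [-0.0002 -0.0005  0.3271] spin 0.0038
```

Run:
```python
from h import *
np.set_printoptions(precision=4,suppress=True)
plan([.470,-.418,.063],83.7)
```

```text
t 24.3 pos [ 0.4703 -0.416   0.1969] yawy 84.8 q [ 0.04  0.47  0.82  1.56 -0.35  1.27  2.39] tilt 0.19
dist 0.1339 shift now [-0.0007 -0.0055  0.3346] shift after spin [-0.0008 -0.0054  0.3346] spin 0.006
```

Emit:
{"fn": "arm_command", "kwargs": {"series": "0.3 -0.001 -0.005 0.06 0.002; 0.3 0 0 0.07 0; 0.3 0 0 0.07 0; 0.3 0 0 0.06 0; 0.3 0 0 0.04 0; 0.3 0 0 0.025 0; 0.3 0 0 0.01 0; 0.3 0 0 0.005 0; 0.3 0 0 0 0; 0.3 0 0 0 0"}}

```text
clock: 25.55
position: [0.4706, -0.4182, 0.0646]
ee_rot: [0.055, 0.998, 0.0, 0.0]
ft_force: [0.6, -0.3, 0.2]
grip_width: 0.707
grasp_force: 0.0
```

Emit:
{"fn": "arm_command", "kwargs": {"series": "0.3 0 0 0.0025 0; 0.3 0 0 0 0; 0.3 0 0 0.0025 0; 0.3 0 0 0 0; 0.3 0 0 0.0025 0; 0.3 0 0 0 0; 0.3 0 0 0 0; 0.3 0 0 0 0; 0.3 0 0 0 0; 0.3 0 0 0 0"}}

```text
clock: 26.8
position: [0.4704, -0.418, 0.0612]
ee_rot: [0.055, 0.999, 0.0, -0.0]
ft_force: [-0.1, -0.4, 0.5]
grip_width: 0.702
grasp_force: 0.0
```

Emit:
{"fn": "arm_command", "kwargs": {"series": "0.34 0 0 0 0; 0.38 0 0 0 0; 0.42 0 0 0 0; 0.5 0 0 0 0; 1 0 0 0 0; 1 0 0 0 0; 1 0 0 0 0; 1 0 0 0 0; 1 0 0 0 0; 1 0 0 0 0", "newtons": 30}}

```text
clock: 28.05
position: [0.471, -0.4188, 0.0626]
ee_rot: [0.055, 0.998, -0.0, 0.001]
ft_force: [-2.0, 1.1, 11.6]
grip_width: 0.56
grasp_force: 33.8
```

Emit:
{"fn": "arm_command", "kwargs": {"series": "1 0 0 -0.01 0; 1 0 0 -0.02 0; 1 0 0 -0.05 0; 1 0 0 -0.08 0; 1 0 0 -0.08 0; 1 0 0 -0.08 0; 1 0 0 -0.08 0; 1 0 0 -0.08 0; 1 0 0 -0.08 0; 1 0 0 -0.06 0"}}

```text
clock: 29.3
position: [0.4701, -0.4184, 0.3121]
ee_rot: [0.055, 0.998, -0.0, 0.001]
ft_force: [0.1, 1.0, -1.1]
grip_width: 0.561
grasp_force: 31.1
```

Run:
```python
from h import *
from workcell import viewer,manip
np.set_printoptions(precision=4,suppress=True)
c=viewer.camera("wrist"); np.savez("w10.npz",**c)
hsv=cv2.cvtColor(c["pixels"],cv2.COLOR_RGB2HSV)
m=cv2.inRange(hsv,(14,70,70),(32,255,255)); m=cv2.morphologyEx(m,cv2.MORPH_CLOSE,np.ones((13,13)))
for k in cv2.findContours(m,cv2.RETR_EXTERNAL,cv2.CHAIN_APPROX_NONE)[0]:
    if cv2.contourArea(k)>300: print(cv2.minAreaRect(k))
o=manip.get_obs(); print(o["grip_width"],o["grasp_force"])
def leg(p0,y0,p1,y1,n):
    d=(np.float64(p1)-p0)/n/.4; s=-(y1-y0)/n
    for i in range(n):
        a=np.radians(y0-s*i); y=np.r_[np.cos(a),np.sin(a),0]; M=np.c_[np.cross(y,[0,0,-1]),y,[0,0,-1]]; print(M.T@d,round(s/180,4))
plan([.40,-.22,.32],90)
p=o["position"]; a=[.395,-.22,.32]; b=[.42,.03,.32]; e=[.5152,.2293,.20]
print();leg(p,83.7,a,90,4);print();leg(a,90,b,105,5);print();leg(b,105,e,136,7)
```

```text
((277.5, 307.0), (40.0, 51.0), 90.0)
((276.4969482421875, 228.11106872558594), (56.03394317626953, 46.95410919189453), 1.5911403894424438)
((436.28619384765625, 3.7970352172851562), (100.20272827148438, 47.36383819580078), 29.22805404663086)
((7.0, 38.0), (76.0, 14.0), 90.0)
0.560153159779567 31.12638831138611
t 29.35 pos [ 0.4706 -0.4191  0.3149] yawy 83.7 q [ 0.03  0.4   0.86  1.39 -0.3   1.49  2.34] tilt 0.29
dist 0.2113 shift now [ 0.23    0.4754 -0.0148] shift after spin [ 0.1763  0.4978 -0.0148] spin -0.035

[ 0.0606  0.1185 -0.0032] -0.0087
[ 0.0573  0.1202 -0.0032] -0.0087
[ 0.054   0.1217 -0.0032] -0.0087
[ 0.0506  0.1231 -0.0032] -0.0087

[-0.0125  0.125   0.    ] -0.0167
[-0.019   0.1242  0.    ] -0.0167
[-0.0255  0.123   0.    ] -0.0167
[-0.0319  0.1215  0.    ] -0.0167
[-0.0382  0.1197  0.    ] -0.0167

[-0.0513  0.06    0.0429] -0.0246
[-0.0557  0.0558  0.0429] -0.0246
[-0.0599  0.0513  0.0429] -0.0246
[-0.0637  0.0466  0.0429] -0.0246
[-0.0671  0.0415  0.0429] -0.0246
[-0.0701  0.0362  0.0429] -0.0246
[-0.0727  0.0307  0.0429] -0.0246
```

Emit:
{"fn": "arm_command", "kwargs": {"series": "1 0.0605 0.1185 -0.003 0; 1 0.0605 0.1185 -0.003 0; 1 0.0605 0.1185 -0.003 0; 1 0.0605 0.1185 -0.003 0; 1 0.0015 0.1255 0 -0.0237; 1 -0.008 0.1255 0 -0.0237; 1 -0.017 0.1245 0 -0.0237; 1 -0.0265 0.123 0 -0.0237; 1 -0.0355 0.1205 0 -0.0237; 1 0 0 0 0"}}

```text
clock: 30.6
position: [0.4192, 0.034, 0.3143]
ee_rot: [-0.134, 0.991, 0.0, -0.0]
ft_force: [-0.3, -0.3, -0.7]
grip_width: 0.558
grasp_force: 31.3
```

Run:
```python
from h import *
np.set_printoptions(precision=4,suppress=True)
rows([.5152,.2293,.20],136,8)
```

```text
t 30.6 pos [0.4192 0.034  0.3143] yawy 105.4 q [-0.66 -0.2   0.41  1.87  0.08  1.45  1.57] tilt 0.01
dist 0.2458 shift now [-0.3611  0.4068  0.2859] shift after spin [-0.5179  0.1664  0.2859] spin -0.17
[-0.0451  0.0509  0.0357] -0.0212
[-0.0484  0.0477  0.0357] -0.0212
[-0.0515  0.0444  0.0357] -0.0212
[-0.0544  0.0409  0.0357] -0.0212
[-0.057   0.0371  0.0357] -0.0212
[-0.0593  0.0333  0.0357] -0.0212
[-0.0614  0.0292  0.0357] -0.0212
[-0.0632  0.0251  0.0357] -0.0212
```

Emit:
{"fn": "arm_command", "kwargs": {"series": "1 -0.045 0.051 0.0355 -0.0212; 1 -0.0485 0.0475 0.0355 -0.0212; 1 -0.0515 0.0445 0.0355 -0.0212; 1 -0.0545 0.041 0.0355 -0.0212; 1 -0.057 0.037 0.0355 -0.0212; 1 -0.0595 0.0335 0.0355 -0.0212; 1 -0.0615 0.029 0.0355 -0.0212; 1 -0.063 0.025 0.0355 -0.0212; 1 0 0 0 0; 1 0 0 0 0"}}

```text
clock: 31.85
position: [0.5172, 0.2243, 0.2013]
ee_rot: [-0.386, 0.922, -0.0, 0.0]
ft_force: [-0.8, 0.3, 0.0]
grip_width: 0.561
grasp_force: 31.3
```

Run:
```python
from h import *
from workcell import viewer
np.set_printoptions(precision=4,suppress=True)
plan([.5152,.2293,.10],136)
c=viewer.camera("wrist"); np.savez("w11.npz",**c)
# held board: far module centre, long-edge direction; module plane TCP-0.014+0.0095
hsv=cv2.cvtColor(c["pixels"],cv2.COLOR_RGB2HSV)
m=cv2.inRange(hsv,(14,70,70),(32,255,255)); m=cv2.morphologyEx(m,cv2.MORPH_CLOSE,np.ones((13,13)))
Y=np.radians(46)
for k in cv2.findContours(m,cv2.RETR_EXTERNAL,cv2.CHAIN_APPROX_NONE)[0]:
    if cv2.contourArea(k)>300:
        r=cv2.minAreaRect(k); p=onz(c,r[0],.2-.0045)[0][:2]-[.512,.226]; print(r,p@[np.cos(Y),np.sin(Y)],p@[-np.sin(Y),np.cos(Y)])
```

```text
t 31.85 pos [0.5172 0.2243 0.2013] yawy 135.4 q [-0.78  0.23  0.34  1.71 -0.08  1.21  1.94] tilt 0.03
dist 0.1014 shift now [-0.0052  0.0125  0.2531] shift after spin [-0.0054  0.0124  0.2531] spin -0.0031
((277.5, 307.0), (40.0, 51.0), 90.0) 0.02007826727446322 -0.006595010804181069
((442.5, 259.0), (26.0, 23.0), 90.0) -0.004459485054443518 0.07149873287483957
((485.0, 252.5), (25.0, 24.0), 90.0) -0.007329653137827956 0.09199877684211213
((277.0, 228.5), (47.0, 56.0), 90.0) -0.02075737152702695 -0.006283142278555673
((439.5, 156.5), (25.0, 31.0), 0.0) -0.052506548120984084 0.06350790252626097
((487.0, 150.5), (31.0, 26.0), 90.0) -0.055114732972308206 0.08440187481988465
```

Run:
```python
from h import *
np.set_printoptions(precision=4,suppress=True)
plan([.5153,.2304,.115],136)
```

```text
t 31.9 pos [0.5173 0.2243 0.2015] yawy 135.4 q [-0.78  0.23  0.34  1.71 -0.08  1.21  1.94] tilt 0.05
dist 0.0867 shift now [-0.0073  0.0142  0.2162] shift after spin [-0.0074  0.0142  0.2162] spin -0.0031
```

Emit:
{"fn": "arm_command", "kwargs": {"series": "1 -0.007 0.014 0 -0.003; 1 0 0 0 0; 1 0 0 0.05 0; 1 0 0 0.06 0; 1 0 0 0.06 0; 1 0 0 0.03 0; 1 0 0 0.015 0; 1 0 0 0 0; 1 0 0 0 0; 1 0 0 0 0", "newtons": 25}}

```text
clock: 33.15
position: [0.5151, 0.2319, 0.1152]
ee_rot: [-0.392, 0.92, 0.0, 0.0]
ft_force: [-0.1, -0.1, -0.8]
grip_width: 0.561
grasp_force: 31.3
```

Run:
```python
from h import *
np.set_printoptions(precision=4,suppress=True)
plan([.5153,.2304,.0855],136)
```

```text
t 33.15 pos [0.5151 0.2319 0.1152] yawy 136.1 q [-0.78  0.32  0.32  1.8  -0.12  1.04  1.96] tilt 0.07
dist 0.0298 shift now [ 0.0024 -0.0029  0.0743] shift after spin [ 0.0024 -0.0029  0.0743] spin 0.0007
```

Now a slow descent to let the board pivot onto the rails.

Emit:
{"fn": "arm_command", "kwargs": {"series": "1 0.001 -0.002 0.01 0; 1 0 0 0.01 0; 1 0 0 0.008 0; 1 0 0 0.007 0; 1 0 0 0.007 0; 1 0 0 0.007 0; 1 0 0 0.006 0; 1 0 0 0.005 0; 1 0 0 0.005 0; 1 0 0 0 0"}}

```text
clock: 34.4
position: [0.5154, 0.231, 0.0887]
ee_rot: [-0.392, 0.92, 0.0, 0.0]
ft_force: [0.2, -0.9, 4.5]
grip_width: 0.559
grasp_force: 32.0
```

Emit:
{"fn": "arm_command", "kwargs": {"series": "1 0 0 0.003 0; 1 0 0 0 0; 1 0 0 0.003 0; 1 0 0 0 0; 1 0 0 0.003 0; 1 0 0 0 0; 1 0 0 0 0; 1 0 0 0 0; 1 0 0 0 0; 1 0 0 0 0"}}

```text
clock: 35.65
position: [0.5157, 0.2313, 0.0855]
ee_rot: [-0.392, 0.92, 0.0, 0.001]
ft_force: [0.2, -1.1, 5.9]
grip_width: 0.561
grasp_force: 32.0
```

Run:
```python
from h import *
from workcell import viewer
np.set_printoptions(precision=4,suppress=True)
c=viewer.camera("wrist"); np.savez("w12.npz",**c)
hsv=cv2.cvtColor(c["pixels"],cv2.COLOR_RGB2HSV)
m=cv2.inRange(hsv,(14,70,70),(32,255,255)); m=cv2.morphologyEx(m,cv2.MORPH_CLOSE,np.ones((13,13)))
Y=np.radians(46);s,co=np.sin(.45),np.cos(.45)
n=np.r_[-s*np.cos(Y),-s*np.sin(Y),co]; o=np.r_[.512,.226,.066]; ex=np.r_[co*np.cos(Y),co*np.sin(Y),s]; ey=np.r_[-np.sin(Y),np.cos(Y),0]
for k in cv2.findContours(m,cv2.RETR_EXTERNAL,cv2.CHAIN_APPROX_NONE)[0]:
    r=cv2.minAreaRect(k)
    if cv2.contourArea(k)>300 and r[0][0]<400:
        p=onplane(c,r[0],o+.012*n,n)[0]-o; print(r,p@ex,p@ey)
```

```text
((277.5, 319.4999694824219), (54.99999237060547, 50.99999237060547), -0.0) 0.031633813742595135 -0.0003028323153701079
((277.26025390625, 229.80838012695312), (52.497432708740234, 47.359291076660156), 1.3322198390960693) -0.009299475724135357 -0.0005169041299927721
```

Emit:
{"fn": "arm_command", "kwargs": {"series": "1 0 0 0.0025 0; 1 0 0 0 0; 1 0 0 0.0025 0; 1 0 0 0 0; 1 0 0 0 0; 1 0 0 0 0; 1 0 0 0 0; 1 0 0 0 0; 1 0 0 0 0; 1 0 0 0 0"}}

```text
clock: 36.95
position: [0.5157, 0.2313, 0.0853]
ee_rot: [-0.392, 0.92, 0.001, 0.001]
ft_force: [-7.7, -5.4, 25.9]
grip_width: 0.56
grasp_force: 33.8
```

Emit:
{"fn": "arm_command", "kwargs": {"series": "1 0 0 -0.002 0; 0.38 0 0 0 0; 0.34 0 0 0 0; 0.25 0 0 0 0; 0.2 0 0 0 0; 0.1 0 0 -0.03 0; 0 0 0 -0.06 0; 0 0 0 -0.1 0; 0 0 0 -0.08 0; 0 0 0 0 0"}}

```text
clock: 38.2
position: [0.5165, 0.2314, 0.1953]
ee_rot: [-0.392, 0.92, 0.001, 0.003]
ft_force: [0.9, 0.3, -0.7]
grip_width: 0.999
grasp_force: 0.0
```

```bash
cat > chk.py <<'E'
from h import *
from workcell import viewer
import sys
np.set_printoptions(precision=4,suppress=True)
c=viewer.camera("wrist"); np.savez(sys.argv[1],**c)
hsv=cv2.cvtColor(c["pixels"],cv2.COLOR_RGB2HSV)
m=cv2.inRange(hsv,(14,70,60),(32,255,255)); m=cv2.morphologyEx(m,cv2.MORPH_CLOSE,np.ones((9,9)))
Y=np.radians(46);s,co=np.sin(.45),np.cos(.45)
n=np.r_[-s*np.cos(Y),-s*np.sin(Y),co]; o=np.r_[.512,.226,.066]; ex=np.r_[co*np.cos(Y),co*np.sin(Y),s]; ey=np.r_[-np.sin(Y),np.cos(Y),0]
for k in cv2.findContours(m,cv2.RETR_EXTERNAL,cv2.CHAIN_APPROX_NONE)[0]:
    r=cv2.minAreaRect(k)
    if cv2.contourArea(k)>200:
        p=onplane(c,r[0],o+.012*n,n)[0]-o; print(np.round(r[0],1),np.round(r[1],1),"deck",p@ex,p@ey,"rack",onz(c,r[0],.067)[0])
# dark blob = fin top
g=c["pixels"].max(2); m=(g<45).astype(np.uint8)
for k in cv2.findContours(m,cv2.RETR_EXTERNAL,cv2.CHAIN_APPROX_NONE)[0]:
    A=cv2.contourArea(k); r=cv2.minAreaRect(k)
    if 80<A<1500 and 200<r[0][0]<360:
        p=onplane(c,r[0],o+.037*n,n)[0]-o; print("dark",np.round(r[0],1),np.round(r[1],1),p@ex,p@ey)
E
python3 chk.py w13.npz
```

```text
[440. 258.] [26. 24.] deck 0.0530361621096458 0.12785067723468768 rack [0.4469 0.3703 0.067 ]
[483.5 252. ] [26. 25.] deck 0.048644734670770115 0.1647873455715686 rack [0.4137 0.3947 0.067 ]
[279.5 233. ] [28. 31.] deck 0.03288717674059177 -0.0002408254326913429 rack [0.5357 0.2501 0.067 ]
[279. 182.] [26. 30.] deck -0.008767280028801474 -0.0007125364452542447 rack [0.5043 0.217  0.067 ]
[438. 153.] [26. 32.] deck -0.03448602522875043 0.1336716447059763 rack [0.3922 0.2905 0.067 ]
[487. 147.] [26. 32.] deck -0.040554122768023095 0.17809355737210603 rack [0.3583 0.3155 0.067 ]
dark [279. 325.] [26. 14.] 0.09800020539791032 -0.0004372411718471872
dark [314.5 301. ] [22. 11.] 0.08195164522945358 0.024099299822900388
dark [283.5 150.5] [ 5. 23.] -0.026744830814883026 0.002706975951211804
dark [287.6 189.1] [ 67.2 133.1] 0.0027672666271834224 0.0057036942808724005
```

The new board is flat on the rails, its centre about 12 mm uphill of the seat and square. The racked pair is now in line. Next I'll grip the fin.

Run:
```python
from h import *
np.set_printoptions(precision=4,suppress=True)
plan([.5651,.2812,.1465],136)
```

```text
t 38.25 pos [0.5157 0.2311 0.1934] yawy 136.1 q [-0.79  0.24  0.33  1.72 -0.08  1.2   1.94] tilt 0.17
dist 0.0846 shift now [-0.1756 -0.0021  0.1178] shift after spin [-0.1756 -0.0017  0.1178] spin 0.0007
```

Emit:
{"fn": "arm_command", "kwargs": {"series": "0.3 -0.06 -0.002 0 0; 0.5 -0.06 0 0 0; 0.5 -0.055 0 0 0; 0.5 0 0 0.04 0; 0.5 0 0 0.05 0; 0.5 0 0 0.028 0; 0.5 0 0 0 0; 1 0 0 0 0; 1 0 0 0 0; 1 0 0 0 0", "newtons": 40}}

```text
clock: 39.5
position: [0.5646, 0.2808, 0.1455]
ee_rot: [-0.392, 0.92, 0.0, 0.001]
ft_force: [-0.5, -1.2, 3.8]
grip_width: 0.103
grasp_force: 42.5
```

Run:
```python
from h import *
from workcell import manip
np.set_printoptions(precision=4,suppress=True)
o=manip.get_obs();print(o["grip_width"],o["grasp_force"],o["ft_force"])
Y=np.radians(46);s,co=np.sin(.45),np.cos(.45)
plan(o["position"]-.042*np.r_[co*np.cos(Y),co*np.sin(Y),s],136)
```

```text
0.10340964979974866 42.5102573633194 [-0.5126 -1.2252  3.7527]
t 39.5 pos [0.5646 0.2808 0.1455] yawy 136.1 q [-0.78  0.43  0.32  1.59 -0.14  1.15  1.94] tilt 0.08
dist 0.042 shift now [0.0946 0.0002 0.0455] shift after spin [ 0.0946 -0.      0.0455] spin 0.0006
```

Emit:
{"fn": "arm_command", "kwargs": {"series": "1 0.0135 0 0.0065 0; 1 0.0135 0 0.0065 0; 1 0.0135 0 0.0065 0; 1 0.0108 0 0.0052 0; 1 0.0108 0 0.0052 0; 1 0.0108 0 0.0052 0; 1 0.0108 0 0.0052 0; 1 0.0108 0 0.0052 0; 1 0 0 0 0; 1 0 0 0 0"}}

```text
clock: 40.75
position: [0.5382, 0.2536, 0.1271]
ee_rot: [-0.392, 0.92, 0.0, 0.0]
ft_force: [-2.7, -1.4, 7.0]
grip_width: 0.1
grasp_force: 42.9
```

Emit:
{"fn": "arm_command", "kwargs": {"series": "1 0.003 0 0.0015 0; 1 0.003 0 0.0015 0; 1 0.0025 0 0.001 0; 1 0.002 0 0.001 0; 1 0.001 0 0.0005 0; 1 0.001 0 0.0005 0; 1 0 0 0 0; 1 0 0 0 0; 1 0 0 0 0; 1 0 0 0 0"}}

```text
clock: 42.0
position: [0.5351, 0.2504, 0.125]
ee_rot: [-0.392, 0.92, 0.0, 0.001]
ft_force: [-1.6, 0.0, 6.3]
grip_width: 0.105
grasp_force: 42.9
```

Emit:
{"fn": "arm_command", "kwargs": {"series": "1 0.0012 0 0.0006 0; 1 0 0 0 0; 1 0.0012 0 0.0006 0; 1 0 0 0 0; 1 0 0 0 0; 1 0 0 0 0; 1 0 0 0 0; 1 0 0 0 0; 1 0 0 0 0; 1 0 0 0 0"}}

```text
clock: 43.25
position: [0.5344, 0.2498, 0.1245]
ee_rot: [-0.392, 0.92, 0.0, 0.001]
ft_force: [-1.7, -0.0, 6.3]
grip_width: 0.106
grasp_force: 42.9
```

Emit:
{"fn": "arm_command", "kwargs": {"series": "1 0.0012 0 0.0006 0; 1 0 0 0 0; 1 0.0012 0 0.0006 0; 1 0 0 0 0; 1 0 0 0 0; 1 0 0 0 0; 1 0 0 0 0; 1 0 0 0 0; 1 0 0 0 0; 1 0 0 0 0"}}

```text
clock: 44.5
position: [0.5342, 0.2495, 0.1244]
ee_rot: [-0.392, 0.92, 0.001, 0.002]
ft_force: [0.5, 1.8, 7.2]
grip_width: 0.109
grasp_force: 43.0
```

Emit:
{"fn": "arm_command", "kwargs": {"series": "1 0.0012 0 0.0006 0; 1 0 0 0 0; 1 0.0012 0 0.0006 0; 1 0 0 0 0; 1 0 0 0 0; 1 0 0 0 0; 1 0 0 0 0; 1 0 0 0 0; 1 0 0 0 0; 1 0 0 0 0"}}

```text
clock: 45.75
position: [0.5341, 0.2494, 0.1243]
ee_rot: [-0.392, 0.92, 0.001, 0.002]
ft_force: [2.7, 3.1, 7.9]
grip_width: 0.102
grasp_force: 43.0
```

The jaw has met solid resistance, so I'll release and check.

Emit:
{"fn": "arm_command", "kwargs": {"series": "0.8 0 0 0 0; 0.6 0 0 0 0; 0.5 0 0 0 0; 0.5 0 0 -0.04 0; 0.4 0 0 -0.08 0; 0 0 0 -0.06 0; 0 0.06 0 0 0; 0 0.06 0 0 0; 0 0.05 0 0 0; 0 0 0 0 0"}}

```text
clock: 47.0
position: [0.4853, 0.1981, 0.1958]
ee_rot: [-0.391, 0.92, 0.001, 0.001]
ft_force: [-0.1, -0.1, -0.6]
grip_width: 1.0
grasp_force: 0.0
```

```bash
python3 chk.py w14.npz
python3 - <<'E'
from h import *
from workcell import viewer
a=np.load("top0.npz"); c=viewer.camera("top"); g=[cv2.cvtColor(x["pixels"],cv2.COLOR_RGB2GRAY).astype(int) for x in (a,c)]
d=np.abs(g[0]-g[1])
for n,(x,y) in dict(flux=(240,200),dropper=(390,197)).items(): print(n,d[y-12:y+12,x-12:x+12].mean())
E
```

```text
[474.5 295. ] [24. 23.] deck 0.043751615456288945 0.1663851954686038 rack [0.4134 0.3945 0.067 ]
[280.  269.5] [27. 30.] deck 0.020831656284179788 -0.000439570311577344 rack [0.5286 0.2426 0.067 ]
[279.5 221. ] [26. 29.] deck -0.0205084739717484 -0.0008677753683944307 rack [0.4964 0.2086 0.067 ]
[431.5 205.5] [29. 25.] deck -0.034153375276864774 0.13403617421158265 rack [0.3915 0.2904 0.067 ]
[478.  199.5] [29. 26.] deck -0.03964571684670975 0.1779298779993536 rack [0.3579 0.3152 0.067 ]
dark [280.5 311. ] [24. 13.] 0.05077239783896545 -7.675367330391841e-05
dark [305.8 214.8] [140.9  68.3] -0.02235237117274398 0.019862011471781498
flux 7.642361111111111
dropper 3.0121527777777777
```

```bash
python3 -c "
from workcell import manip
print(manip.hand_in())"
```

```text
the job is handed in; nothing more can be done
None
```

The swap is done and handed in, at about 47 s on the robot clock: the inspected board lies level on the rack, parallel to and in line with the board already there, and the new board is seated against the stand's lip with the jaw slid back down to hold it.

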